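Tare the bench scale through its sunken key

ROBOT

A 6-joint arm with a two-finger parallel gripper is mounted at the origin on a cart in front of the work surface, level with it; the furniture and walls round the work are solid. World frame = base frame: x ahead of the robot, y to its left, z up, the work surface at z = 0. Lengths are in m, angles in rad, forces in N, time in s.
With the tool pointing down it reaches from about 0.25 to 0.775 m from the base axis. Payload 4 kg.
Tool frame: the origin (TCP) lies on the mounting face of the last link; the fingertips stand 173 mm ahead of it and the grasp point (between the pads) lies 155 mm ahead of it; z points along the fingers, y is the direction in which the jaws open and shut (so a half turn about z gives the same grasp; the last joint's range is limited). The gripper opens to 85 mm and grips with 20 to 120 N. Pads are 22 mm wide; open, the fingers measure 114 mm over their backs; the gripper's body (76 mm by 85 mm) begins 54 mm behind the grasp point. The pads swing forward as they close: fully open they stand 13 mm farther back than shut.
Start: joints at [-0.103, 0.087, 1.371, -0, 1.684, -0.103], TCP at [0.55, -0, 0.405] pointing down, gripper open.
Joint ranges: [-3.1, 3.1], [-0.76, 2.03], [0.27, 2.55], [-1.08, 4.22], [0.17, 2.65], [-2.57, 2.57]. Speed limits (rad/s): [2.79, 2.79, 3.14, 3.14, 3.14, 3.14].

INTERFACE

Orientations are given as a 3x3 rotation matrix whose columns are the frame's x, y, z axes.
In Python, from station import ctrl gives the robot as it stands.
- The arm moves only by the shell command python3 -m handwheel 'ROWS' [FORCE]. ROWS is JSON, a list of rows, each a list of 3 entries, a list of its own where there are three numbers: the shift along the world's x, y, z in cm, then the turn about the world's z in units of 8 degrees (1.0 is 8 degrees), then the opening, from 0 (shut) to 1 (fully open). In form: [[[dx, dy, dz], spin, jaw], ...]. A call has 1 to 5 rows; each row is the pose to reach, as a shift and turn from the pose measured when the call began; what a row does not reach only later rows make up. A row lasts 1/8 s, in which the tool goes at most 62.5 mm and 10.7 degrees, less where a joint would pass 70% of its speed; a pose out of reach is approached as far as the arm can. A call with a gripper value outside its range is refused whole. The fingers move at their own pace and stop on an object; FORCE is the grip in N (left out, the last holds). Time passes only in rows, so rows that repeat a pose let the fingers close. It gives the time, the measured TCP pose, the force and the opening at its end, in the units of the state.
- ctrl.read_state(): the state, without advancing time (a new reading comes with each control period).
- ctrl.camera(name): name is "scene" or "side" or "wrist"; returns a dict with "img" (384x512x3 uint8, red, green, blue), "vertical_fov" (degrees; the focal length in pixels is half the picture's height over the tangent of half this angle, whatever the lens; pixels are square), "cx", "cy" (the principal point, pixels), "origin" and "orientation" of the camera in the world. Camera axes: x right, y up, looking along -z (the intrinsics and any distortion apply to the point x, -y, -z); pixel columns grow to the right and rows downward; lengths in m; the calibration is good to about 2 mm. A picture is of the moment at which its call begins. There is no depth.
- ctrl.sign_off(): hands the job in, once; it reports no verdict.
The state is a dict: "time_s": time; "qpos": joint angles; "dq": joint speeds; "joint_torque": joint torques, N m; "tool_pos": TCP position; "eef_rot": TCP orientation; "force": force on the tool from outside, world axes, zero at the start; "torque": the same for the moment, N m; "finger_gap": finger opening in m.
Only numpy, scipy, OpenCV 4.12 (cv2) and the standard library are available. Lean on these libraries where they do the work, as an engineer would, in place of code of your own. Each camera call takes 0.05 s, during which the arm holds its last target. There are 200 camera calls.

TASK

The felt tin stands on the bench scale's pan: tare the scale. With the fingertips, push the clear dust cover sideways until the well with the blue key is open, reach into the well and press the sunken blue key all the way down for about a second, then push the cover back to the middle so that it hides both wells again. Never press the red key, pick nothing up, and leave the tin and the other things as they stand.

Things in the scene. Friction and masses are not known exactly. Their poses are not given: they have to be found in the camera images.
- scale: white bench scale, fixed, 210 mm (its x) x 290 mm (its y) x 45 mm high. Origin: on the bench under its centre; its -x side with a dark display faces the robot, +y is its left side seen from the robot, z up. The front 110 mm of the top is a flat deck with two wells and the sliding cover; behind it is the steel pan, 88 x 170 mm, top 57 mm above the bench, centre at x = +56 mm
- deck_center (a point): point on the deck's surface, 45 mm above the bench, 50 mm in front of the scale's origin. The two square wells, 46 x 46 mm, are centred 35 mm to either side of it along the scale's y; one holds the blue key, the other the red, either way round. Two rails along y, 7 mm wide and high, 51.5 mm in front of and behind this point, guide the cover; between them the deck is flat
- cover (a joint): position in m of the sliding dust cover along the scale's y: 0 = centred, hiding both wells; positive = shifted to the scale's +y; stops at -0.068 and 0.068. Near a stop the well on the opposite side lies fully open. About 2.5 N of friction; it stays where it is left and cannot be lifted off
- cover_center (a point): centre of the top face of the dust cover: a clear hood with grey end bars, 90 mm (scale x) x 140 mm (scale y), 16.5 mm high above the deck. Its upright end faces, 70 mm to either side of this point along the scale's y, are where it is pushed
- tare_key (a joint): travel in m of the blue tare key: 0 = up, 0.006 = fully down; springs back. Needs about 2 N to start and 5 N to bottom
- tare_key_top (a point): centre of the top face of the blue key, a round cap 32 mm in diameter in the middle of its well; when up it lies 20 mm below the deck (25 mm above the bench)
- setup_key (a joint): travel in m of the red setup key, same make as the blue one: 0 = up, 0.006 = fully down
- setup_key_top (a point): centre of the top face of the red key, same size and depth as the blue one, in the other well
- felt_tin: round tin, green lid, white body, 66 mm in diameter, 30 mm high, standing loose on the scale's pan; origin at the centre of its underside
- weight_1: brass calibration weight, 36 mm in diameter, 40 mm high, loose on the bench to the right of the scale; origin at the centre of its underside
- rubber_stick_1: pale green rubber stick, 18 x 42 x 13 mm, loose on the bench to the left of the scale; origin at the centre of its underside
- marker_pen: white pen with a blue cap, 135 mm long, 17 mm thick, lying loose on the bench at the front right of the scale; origin at its underside's centre
There are look-alikes about, which are no part of the job. Of the things like the felt_tin, leave any that is pink; of the rest the smaller one is meant.

How it is judged:
On the way, in this order (a step that is already met when the one before it is completed fails the run):
1. the cover is pushed aside, off the well with the blue key ((y of cover_center in the frame of tare_key_top above 0.066 m or y of cover_center in the frame of tare_key_top below -0.066 m)), for 0.1 s.
2. the blue key is held fully down (more than 4.5 of 6 mm) for half a second (value of joint tare_key above 0.0045 m), for 0.5 s.
At the end, for the whole second after the job is handed in: the blue key has been held down and is up again, the cover is back within 12 mm of the middle and so hides both wells, and the tin stands upright on the pan within 10 mm of where it stood; the weight, rubber stick and pen lie within 20 mm of where they lay (value of joint cover between -0.012 and 0.012 m and value of joint each of tare_key, setup_key below 0.0015 m and distance of felt_tin from where it was at the start of the episode below 0.01 m and linear speed of felt_tin below 0.02 m/s and angle between felt_tin's own z axis and vertical below 0.1 rad and distance of each of weight_1, rubber_stick_1, marker_pen from where it was at the start of the episode below 0.02 m); the robot touches nothing.
It fails at once if the red key is pressed more than 2.5 mm (value of joint setup_key above 0.0025 m).
It fails at once if the tin is moved by more than 10 mm or lifted (distance of felt_tin from where it was at the start of the episode above 0.01 m).
It fails at once if a bystander (weight, rubber stick, pen) is moved by more than 20 mm or lifted (distance of any of weight_1, rubber_stick_1, marker_pen from where it was at the start of the episode above 0.02 m).
It also fails if it takes over 42 s, if anything falls off the work surface, if the arm or the gripper's body presses on something with over 40 N, if the wrist force passes 120 N, or if a joint passes its speed limit or range.

## Working session

There is one attempt and no reset: what is moved stays moved. The work goes in short steps, Python scripts to look and compute and a shell command to move; the robot and the scene stay as the last step left them, time stands still between calls to the robot, and variables do not carry over. Pictures are saved under pics/ and viewed, about 8 in all and at most 12, crops included, and the job is handed in when it is done.

```bash
mkdir -p pics
cat > h.py <<'E'
import numpy as np, cv2, sys
from station import ctrl
def snap(name, fn, crop=None, k=1):
    c=ctrl.camera(name); im=np.array(c["img"])[:,:,::-1]
    cv2.imwrite(f"pics/{fn}_raw.png",im)
    if crop: x0,y0,x1,y1=crop; im=im[y0:y1,x0:x1]
    if k!=1: im=cv2.resize(im,None,fx=k,fy=k,interpolation=cv2.INTER_CUBIC)
    cv2.imwrite(f"pics/{fn}.png",im); 
    d={a:b for a,b in c.items() if a!="img"}; np.save(f"pics/{fn}.npy",d,allow_pickle=True); return d
def load(fn): return np.load(f"pics/{fn}.npy",allow_pickle=True).item()
def px2w(c,u,v,z):
    f=192/np.tan(np.radians(c["vertical_fov"])/2)
    d=np.array(c["orientation"])@np.array([(u-c["cx"])/f,-(v-c["cy"])/f,-1]); o=np.array(c["origin"])
    return (o+d*(z-o[2])/d[2]).round(4)
def w2px(c,p):
    f=192/np.tan(np.radians(c["vertical_fov"])/2)
    q=np.array(c["orientation"]).T@(np.array(p)-np.array(c["origin"]))
    return np.round([c["cx"]-f*q[0]/q[2],c["cy"]+f*q[1]/q[2]],1)
E
python3 - <<'E'
from h import *
for n in ("scene","side","wrist"): print(n,snap(n,n+"0",k=1.5))
s=ctrl.read_state(); print(s)
E
```

```text
scene {'vertical_fov': 53.6809327537559, 'cx': 253.8908881628241, 'cy': 191.23725237263898, 'origin': array([0.02097131, 0.72946071, 0.67855249]), 'orientation': array([[-0.76186939,  0.41024636, -0.5012514 ],
       [-0.64747387, -0.46055642,  0.60717821],
       [ 0.0182381 ,  0.78713767,  0.61650763]])}
side {'vertical_fov': 54.809894016548476, 'cx': 250.9175620779854, 'cy': 192.52256990795635, 'origin': array([ 0.09785915, -0.62046562,  0.58621221]), 'orientation': array([[ 0.8916141 ,  0.24771736, -0.37902561],
       [-0.45248578,  0.45646782, -0.76608991],
       [-0.01676078,  0.85456026,  0.51908172]])}
wrist {'vertical_fov': 58.83088131665036, 'cx': 258.2536667111617, 'cy': 192.27425728315174, 'origin': array([0.55063647, 0.07399852, 0.37303084]), 'orientation': array([[ 0.99999706, -0.00191236,  0.0014933 ],
       [ 0.00139737,  0.95706139,  0.28988194],
       [-0.00198353, -0.289879  ,  0.95706125]])}
{'time_s': 0.15, 'qpos': array([-1.03110444e-01,  8.77994691e-02,  1.37189905e+00, -2.17419345e-06,
        1.68362671e+00, -1.03103572e-01]), 'dq': array([-0.00217491, -0.00044898, -0.00467491,  0.00052083,  0.00123322,
       -0.00119911]), 'joint_torque': array([ 1.22744677e-03, -3.52374566e+01, -3.13678122e+01, -1.70676763e-04,
        8.12124257e-03, -6.53522420e-05]), 'tool_pos': array([ 5.49912804e-01, -1.66955352e-06,  4.03804070e-01]), 'eef_rot': array([[ 7.26698047e-06,  9.99998515e-01, -1.72360032e-03],
       [ 9.99999984e-01, -6.96332368e-06,  1.76181810e-04],
       [ 1.76169546e-04, -1.72360157e-03, -9.99998499e-01]]), 'force': array([-0.79856121, -0.06014521, -0.25394087]), 'torque': array([-0.00633755,  0.00104188, -0.0018045 ]), 'finger_gap': 0.08517962768418191}
```

View pics/scene0.png

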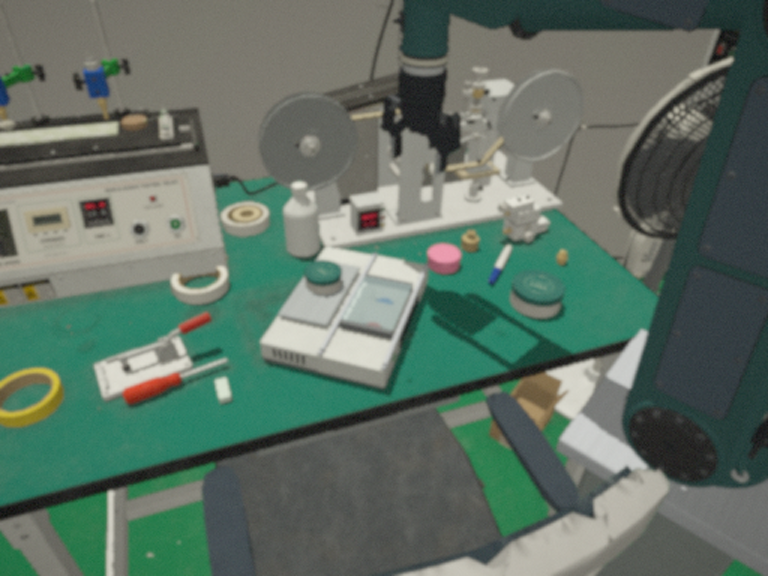

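View pics/wrist0.png

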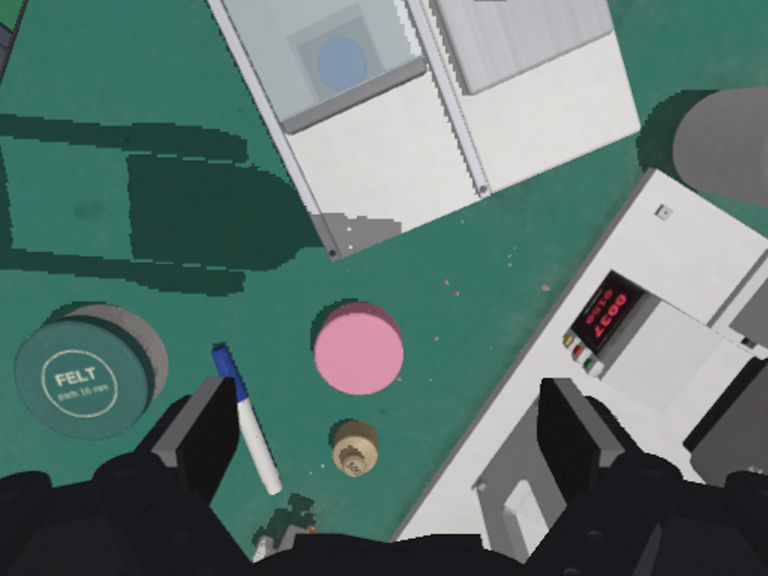

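Wrist view: the blue key shows through the cover at (341,63), in the -y well, so the cover goes to +y. The scale's right end runs from (333,255) to (638,130), and the cover's end bar from (287,132) to (427,70). There are three tins: a small green one on the pan at scene (323,275), a large green one on the bench at (537,295), and a pink one at (444,258). The small green one on the pan is the one meant, and I'll leave it untouched.

Run:
```python
from h import *
w=load("wrist0"); s=load("scene0")
def W(u,v,z): return px2w(w,u/1.5,v/1.5,z)
def S(u,v,z): return px2w(s,u/1.5,v/1.5,z)
for n,a in dict(railFR=(333,255,.052),railRR=(484,192,.052),cornerRR=(638,130,.045),bluekey=(341,63,.025),barF=(287,132,.0615),barR=(427,70,.0615),pen1=(220,350,.01),pen2=(276,492,.01),pink=(359,348,.03),wt=(353,460,.04),big=(85,380,.05)).items(): print(n,W(*a))
for n,a in dict(FL=(263,350,.045),FR=(388,362,.045),RR=(427,270,.045),RL=(330,250,.045),tin=(323,272,.087),stick=(222,385,.013),coverFR=(393,325,.0615),barRR=(411,283,.0615)).items(): print(n,S(*a))
im=cv2.imread("pics/scene0_raw.png")[160:270,160:390]; cv2.imwrite("pics/c1.png",cv2.resize(im,None,fx=3.4,fy=3.4,interpolation=cv2.INTER_CUBIC))
```

```text
railFR [ 0.5151 -0.0008  0.052 ]
railRR [0.61   0.0394 0.052 ]
cornerRR [0.7036 0.0764 0.045 ]
bluekey [0.5208 0.1165 0.025 ]
barF [0.4915 0.0749 0.0615]
barR [0.5723 0.1084 0.0615]
pen1 [ 0.421  -0.0859  0.01  ]
pen2 [ 0.4562 -0.2159  0.01  ]
pink [ 0.5295 -0.0752  0.03  ]
wt [ 0.5242 -0.1629  0.04  ]
big [ 0.3387 -0.0912  0.05  ]
FL [0.5702 0.3516 0.045 ]
FR [0.4058 0.2417 0.045 ]
RR [0.5045 0.0085 0.045 ]
RL [0.6866 0.0825 0.045 ]
tin [0.6042 0.1819 0.087 ]
stick [0.5862 0.4245 0.013 ]
coverFR [0.443  0.185  0.0615]
barRR [0.4898 0.0776 0.0615]
```

View pics/c1.png

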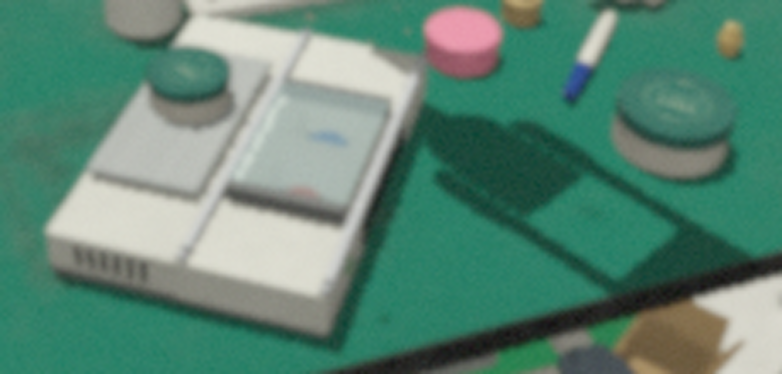

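View pics/side0.png

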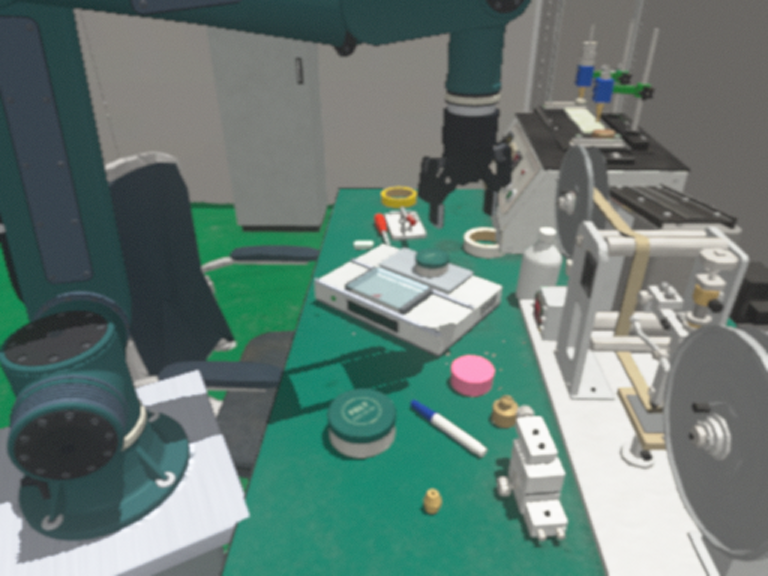

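The pan crop confirms it: the small green tin stands on the pan at crop (190,80). The blue key is under the cover's right (-y) half and the red under the left. The scale's yaw is about 22.6° and deck_center is about (0.506, 0.154). Next I move above the spot to the right of the cover with the jaws shut.

```bash
python3 -m handwheel '[[[-0.2,3,-4],1.0,0],[[-0.6,6.2,-8],2.0,0],[[-0.6,6.2,-11],2.83,0],[[-0.6,6.2,-11],2.83,0],[[-0.6,6.2,-11],2.83,0]]' 20
python3 - <<'E'
from h import *
print(snap("wrist","wrist1",k=1.5)); s=ctrl.read_state(); print(s["tool_pos"],s["eef_rot"],s["finger_gap"],s["force"])
E
```

```text
time_s: 0.78
tool_pos: [0.5444, 0.0618, 0.2951]
eef_rot: [[-0.383, 0.924, 0.0], [0.924, 0.383, -0.001], [-0.001, -0.0, -1.0]]
force: [1.0, -0.4, -0.5]
finger_gap: -0.0001
{'vertical_fov': 58.83088131665036, 'cx': 258.2536667111617, 'cy': 192.27425728315174, 'origin': array([0.51685071, 0.13009557, 0.26440327]), 'orientation': array([[ 9.23178172e-01, -3.67770946e-01, -1.11743431e-01],
       [ 3.84372296e-01,  8.83325568e-01,  2.68316751e-01],
       [ 2.67245206e-05, -2.90655246e-01,  9.56827846e-01]])}
[0.54456869 0.06168482 0.29574944] [[-3.83220369e-01  9.23655548e-01  1.60533440e-03]
 [ 9.23656316e-01  3.83221556e-01 -4.99702171e-04]
 [-1.07675143e-03  1.29128121e-03 -9.99998587e-01]] -0.0002614893198558444 [ 0.37162898 -0.18270118  0.76831597]
```

View pics/wrist1.png

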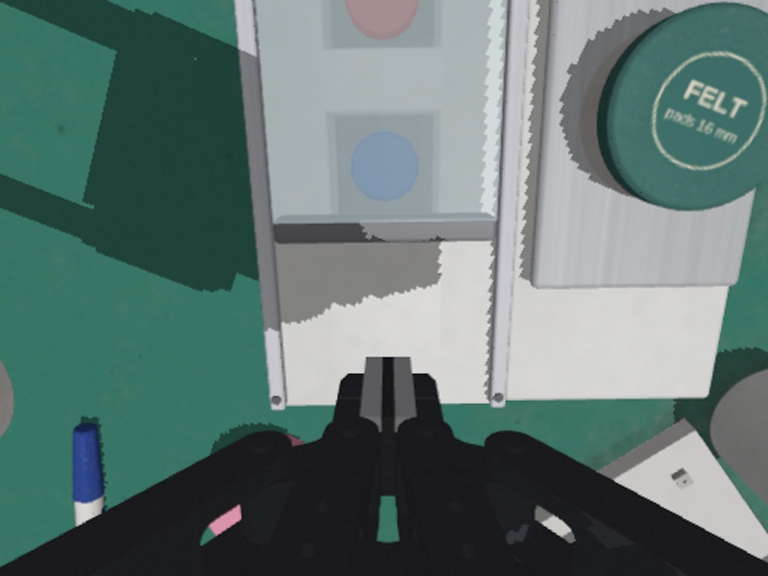

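The picture is squared to the scale. The blue key is at (384,166), and the end bar's foot is at row 241 and its top at about row 220. The fingertips are at (388,360), between the rails.

Run:
```python
from h import *
w=load("wrist1"); t=ctrl.read_state()["tool_pos"]
ex=np.array([.9235,.3836]);ey=np.array([-.3836,.9235])
def W(n,u,v,z):
    p=px2w(w,u/1.5,v/1.5,z); d=p[:2]-t[:2]; print(n,p,"rel tool ex,ey mm",(1000*d@ex).round(1),(1000*d@ey).round(1))
W("key",384,166,.025);W("barfootL",277,242,.045);W("barfootR",494,241,.045);W("bartop",385,222,.0615);W("bartop2",385,217,.0615)
W("railFR",277,402,.052);W("railRR",498,398,.052);W("red",383,6,.025)
```

```text
key [0.5209 0.1163 0.025 ] rel tool ex,ey mm -0.9 59.5
barfootL [0.4898 0.0696 0.045 ] rel tool ex,ey mm -47.5 28.3
barfootR [0.5771 0.1064 0.045 ] rel tool ex,ey mm 47.2 28.8
bartop [0.529  0.0984 0.0615] rel tool ex,ey mm -0.3 39.9
bartop2 [0.5282 0.1003 0.0615] rel tool ex,ey mm -0.3 41.9
railFR [ 5.154e-01 -3.000e-04  5.200e-02] rel tool ex,ey mm -50.7 -46.1
railRR [0.6096 0.0411 0.052 ] rel tool ex,ey mm 52.2 -44.0
red [0.4955 0.1765 0.025 ] rel tool ex,ey mm -1.3 124.9
```

```bash
python3 -m handwheel '[[[0,0,-4],0,0],[[0,0,-7.3],0,0],[[0,0,-7.3],0,0]]'; python3 -m handwheel '[[[-0.38,0.92,0],0,0],[[-0.77,1.85,0],0,0],[[-1.15,2.77,0],0,0],[[-1.53,3.69,0],0,0],[[-1.53,3.69,0],0,0]]'
```

```text
time_s: 1.2
tool_pos: [0.544, 0.0613, 0.2216]
eef_rot: [[-0.382, 0.924, -0.002], [0.924, 0.382, -0.001], [0.0, -0.002, -1.0]]
force: [-0.7, 0.8, 0.9]
finger_gap: -0.0003
time_s: 1.82
tool_pos: [0.5283, 0.0992, 0.2219]
eef_rot: [[-0.383, 0.924, -0.002], [0.924, 0.383, 0.001], [0.001, -0.002, -1.0]]
force: [0.1, 0.2, -1.1]
finger_gap: -0.0001
```

```bash
python3 -m handwheel '[[[-0.38,0.92,0],0,0],[[-0.77,1.85,0],0,0],[[-1.15,2.77,0],0,0],[[-1.46,3.5,0],0,0]]';  python3 - <<'E'
from h import *
print(snap("wrist","wrist2",k=1.5)['origin']); s=ctrl.read_state(); print(s["tool_pos"],s["force"])
E
```

```text
time_s: 2.33
tool_pos: [0.5132, 0.1348, 0.2216]
eef_rot: [[-0.383, 0.924, -0.003], [0.924, 0.383, 0.0], [0.001, -0.003, -1.0]]
force: [-0.8, -2.8, 1.8]
finger_gap: 0.0001
[0.48557324 0.20315321 0.1911275 ]
[0.51292742 0.1355431  0.22158126] [-0.25147961 -1.31254211  0.96215355]
```

View pics/wrist2.png

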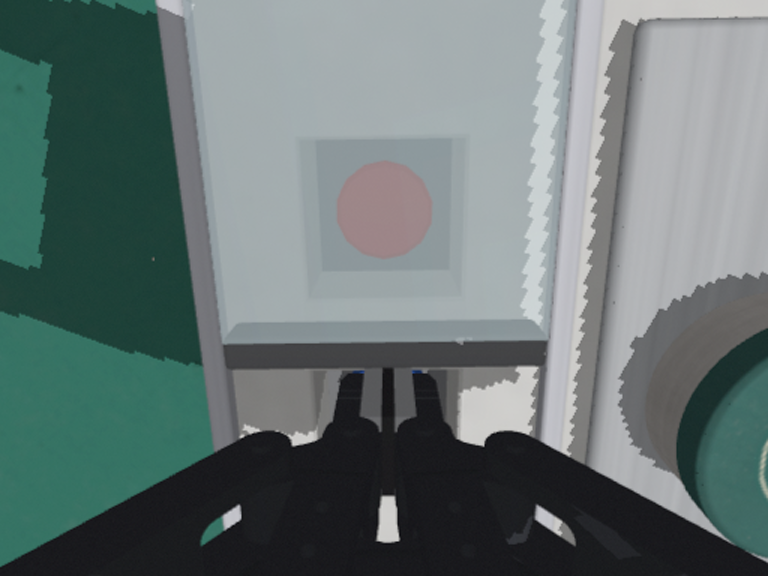

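The cover has moved. The red key is still covered at (384,210), the end bar's foot is at row 368, and blue shows just behind the fingertips.

Run:
```python
from h import *
w=load("wrist2"); t=ctrl.read_state()["tool_pos"]
ex=np.array([.9235,.3836]);ey=np.array([-.3836,.9235])
def W(n,u,v,z):
    p=px2w(w,u/1.5,v/1.5,z); d=p[:2]-t[:2]; print(n,p[:2],"rel tool ex,ey mm",(1000*d@ex).round(1),(1000*d@ey).round(1))
W("red",384,210,.025);W("wellfar",384,138,.045);W("wellnear",386,297,.045);W("barfoot",385,368,.045);W("barfoot_hi",385,368,.0615);W("bartop",385,342,.0615);W("barL",225,368,.045);W("barR",546,366,.045)
```

```text
red [0.4932 0.1809] rel tool ex,ey mm -0.8 49.5
wellfar [0.4847 0.2018] rel tool ex,ey mm -0.7 72.0
wellnear [0.5028 0.1597] rel tool ex,ey mm -0.1 26.2
barfoot [0.5115 0.138 ] rel tool ex,ey mm -0.4 2.8
barfoot_hi [0.5086 0.1453] rel tool ex,ey mm -0.3 10.7
bartop [0.5056 0.1525] rel tool ex,ey mm -0.3 18.5
barL [0.4652 0.1186] rel tool ex,ey mm -50.6 2.7
barR [0.5577 0.158 ] rel tool ex,ey mm 50.0 3.6
```

```bash
python3 -m handwheel '[[[0.4,-0.95,0],0,0],[[0.79,-1.9,0],0,0],[[0.79,-1.9,0],0,0]]'; python3 -m handwheel '[[[0,0,-1],0,0],[[0,0,-1.8],0,0],[[0,0,-2.1],0,0],[[0,0,-2.1],0,0]]';  python3 - <<'E'
from h import *
snap("side","side1",crop=(180,130,360,250),k=4)
E
```

```text
time_s: 2.75
tool_pos: [0.5213, 0.1156, 0.2215]
eef_rot: [[-0.382, 0.924, -0.004], [0.924, 0.382, 0.002], [0.003, -0.003, -1.0]]
force: [0.5, -0.1, 0.2]
finger_gap: 0.0001
time_s: 3.25
tool_pos: [0.521, 0.1157, 0.1999]
eef_rot: [[-0.382, 0.924, -0.005], [0.924, 0.382, 0.002], [0.003, -0.004, -1.0]]
force: [0.3, 0.3, -0.4]
finger_gap: 0.0001
```

View pics/side1.png

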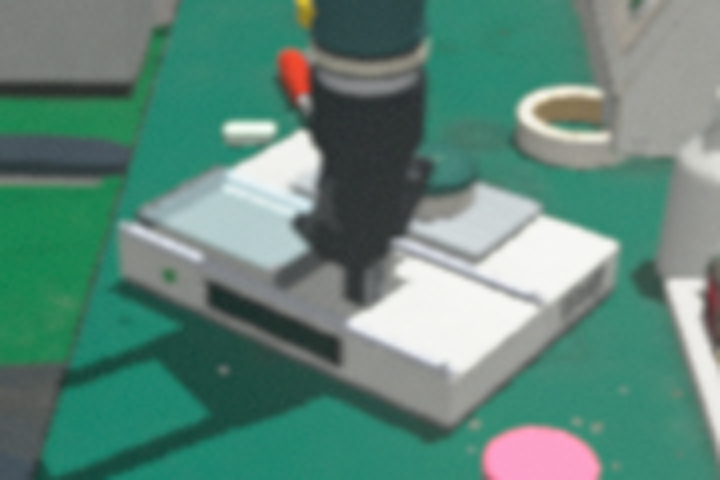

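The fingers are in the well at crop (365,290), the cover is aside, and nothing else is touched. Now I press.

```bash
python3 -m handwheel '[[[0,0,-0.3],0,0],[[0,0,-0.6],0,0],[[0,0,-0.8],0,0],[[0,0,-0.8],0,0]]'
```

```text
time_s: 3.8
tool_pos: [0.5216, 0.1158, 0.193]
eef_rot: [[-0.382, 0.924, -0.002], [0.924, 0.382, 0.002], [0.003, -0.001, -1.0]]
force: [0.9, 0.3, 4.8]
finger_gap: -0.0001
```

Force 4.8 N, nearly at the bottom. I press a little further and hold.

```bash
python3 -m handwheel '[[[0,0,-0.2],0,0],[[0,0,-0.3],0,0],[[0,0,-0.3],0,0],[[0,0,-0.3],0,0],[[0,0,-0.3],0,0]]'; python3 -m handwheel '[[[0,0,-0.2],0,0],[[0,0,-0.2],0,0],[[0,0,-0.2],0,0],[[0,0,-0.2],0,0],[[0,0,-0.2],0,0]]'
```

```text
time_s: 4.42
tool_pos: [0.5216, 0.1158, 0.1923]
eef_rot: [[-0.382, 0.924, -0.002], [0.924, 0.382, 0.002], [0.003, -0.001, -1.0]]
force: [-5.4, -0.2, 15.1]
finger_gap: -0.0003
time_s: 5.05
tool_pos: [0.5216, 0.1159, 0.1923]
eef_rot: [[-0.383, 0.924, -0.002], [0.924, 0.383, 0.002], [0.003, -0.001, -1.0]]
force: [-5.6, -0.5, 13.4]
finger_gap: 0.0001
```

Bottomed at a hard stop with 13–15 N and held for over 1 s. Now I lift straight up and go over the cover to its far side.

```bash
python3 -m handwheel '[[[0,0,2],0,0],[[0,0,6],0,0],[[0,0,8.5],0,0],[[0,0,8.5],0,0]]'; python3 -m handwheel '[[[-2,4.8,0],0,0],[[-4,9.6,0],0,0],[[-6,14.4,0],0,0],[[-7.5,18,0],0,0],[[-7.5,18,0],0,0]]';  python3 - <<'E'
from h import *
snap("wrist","wrist3"); snap("scene","scene1",crop=(140,120,330,262),k=4); s=ctrl.read_state(); print(s["tool_pos"],s["force"])
E
```

```text
time_s: 5.55
tool_pos: [0.5221, 0.1159, 0.279]
eef_rot: [[-0.383, 0.924, 0.002], [0.924, 0.383, 0.002], [0.001, 0.003, -1.0]]
force: [0.6, 0.1, -0.5]
finger_gap: -0.0001
time_s: 6.18
tool_pos: [0.4454, 0.2977, 0.2763]
eef_rot: [[-0.387, 0.922, -0.002], [0.922, 0.387, 0.001], [0.001, -0.002, -1.0]]
force: [-0.7, -0.8, 0.0]
finger_gap: -0.0
[0.44664378 0.29567265 0.27696797] [-0.23231088 -1.0176505  -0.16972565]
```

View pics/scene1.png

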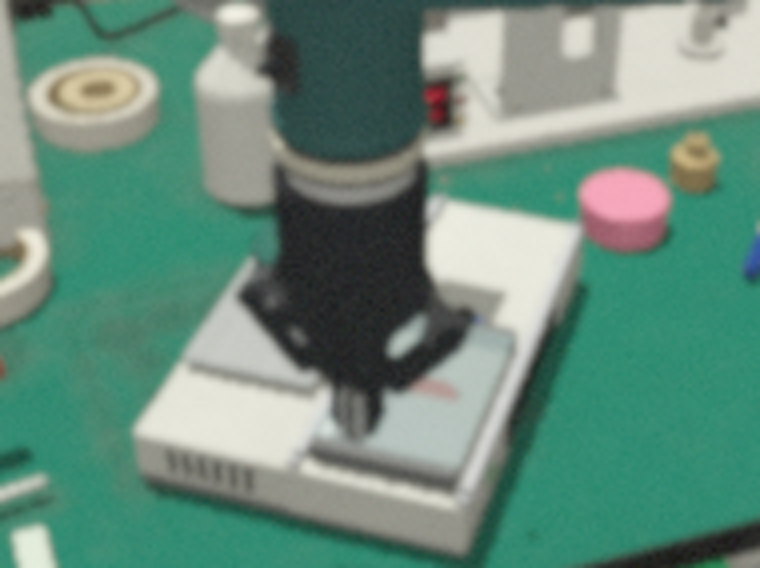

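Run:
```python
from h import *
c=load("scene1"); ex=np.array([.9235,.3836]);ey=np.array([-.3836,.9235]); dc=np.array([.5082,.148])
def P(n,x,y,z): print(n,(w2px(c,[*(dc+x*ex+y*ey),z])-[140,120])*4)
for x in(-.045,.045): P("face",x,.137,.0615)
for x in(-.055,.155): P("edge",x,.145,.045)
P("tip now",0,.16,.104)
def inv(u,v,z):
    d=px2w(c,u/4+140,v/4+120,z)[:2]-dc; return (d@ex).round(4),(d@ey).round(4)
print(inv(450,475,.0615),inv(318,448,.0615))
```

```text
face [446.8 472.8]
face [300.  437.2]
edge [458.8 506.8]
edge [126.8 424.8]
tip now [356.8 427.2]
(np.float64(-0.0472), np.float64(0.1381)) (np.float64(0.0317), np.float64(0.142))
```

The predicted and seen cover face agree: (447,473) predicted against about (450,475) seen. I go down outside the end face and push back 79 mm.

```bash
python3 -m handwheel '[[[0,0,-3],0,0],[[0,0,-5.5],0,0],[[0,0,-5.5],0,0],[[0,0,-5.5],0,0]]'; python3 -m handwheel '[[[0.38,-0.92,0],0,0],[[0.77,-1.85,0],0,0],[[1.15,-2.77,0],0,0],[[1.53,-3.69,0],0,0],[[1.53,-3.69,0],0,0]]'
```

```text
time_s: 6.78
tool_pos: [0.4473, 0.295, 0.2225]
eef_rot: [[-0.382, 0.924, 0.0], [0.924, 0.382, 0.0], [0.0, 0.0, -1.0]]
force: [-0.6, -0.1, 0.2]
finger_gap: 0.0003
time_s: 7.4
tool_pos: [0.4629, 0.257, 0.2225]
eef_rot: [[-0.381, 0.925, 0.0], [0.925, 0.381, -0.002], [-0.002, -0.001, -1.0]]
force: [-0.0, 0.1, 0.1]
finger_gap: -0.0002
```

```bash
python3 -m handwheel '[[[0.38,-0.92,0],0,0],[[0.77,-1.85,0],0,0],[[1.15,-2.77,0],0,0],[[1.42,-3.42,0],0,0],[[1.42,-3.42,0],0,0]]'; python3 -m handwheel '[[[-0.4,0.9,0],0,0],[[-0.4,0.9,0],0,0],[[-0.4,0.9,5],0,0],[[-0.4,0.9,10],0,0],[[-0.4,0.9,13],0,0]]'
python3 - <<'E'
from h import *
snap("wrist","wrist4",k=1.5); snap("scene","scene2",k=1.5); s=ctrl.read_state(); print(s["tool_pos"],s["force"])
E
```

```text
time_s: 8.02
tool_pos: [0.4773, 0.2217, 0.2222]
eef_rot: [[-0.38, 0.925, -0.001], [0.925, 0.38, -0.004], [-0.003, -0.002, -1.0]]
force: [0.1, -0.5, -0.6]
finger_gap: -0.0001
time_s: 8.65
tool_pos: [0.4733, 0.231, 0.3554]
eef_rot: [[-0.381, 0.925, 0.003], [0.925, 0.381, -0.003], [-0.004, 0.002, -1.0]]
force: [0.3, 0.4, -0.1]
finger_gap: -0.0002
[0.47385995 0.23118848 0.35720197] [0.46719136 0.23455367 0.04600419]
```

View pics/scene2.png

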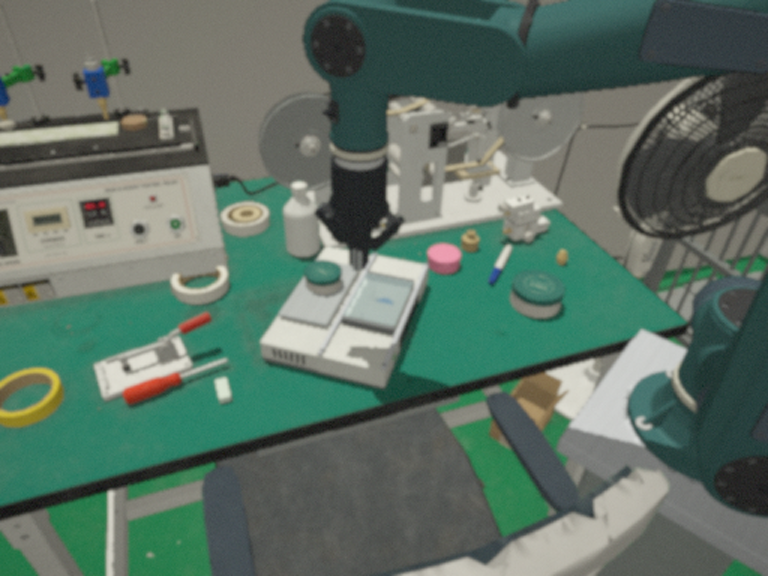

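View pics/wrist4.png

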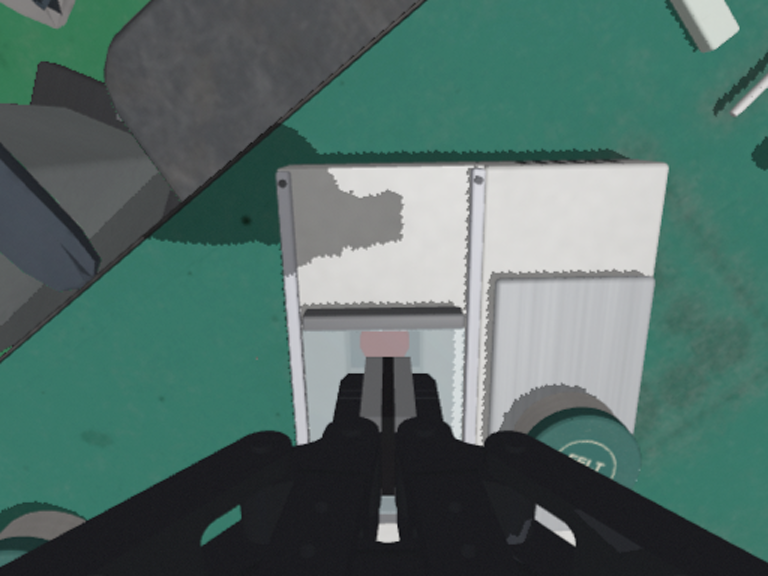

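The scene shows everything where it was: tin (323,275), pen (500,265), weight (471,240), stick (222,388). The cover is centred again, with its outer edge at wrist row 308 and the scale edge at row 166.

Run:
```python
from h import *
c=load("wrist4"); ex=np.array([.9235,.3836]);ey=np.array([-.3836,.9235]); dc=np.array([.5082,.148])
def inv(n,u,v,z):
    d=px2w(c,u/1.5,v/1.5,z)[:2]-dc; print(n,(d@ex).round(4),(d@ey).round(4))
inv("foot",385,308,.045);inv("edge",385,166,.045);inv("top",385,308,.0615);inv("top2",385,316,.0615)
a=cv2.imread("pics/scene0_raw.png").astype(int);b=cv2.imread("pics/scene2_raw.png").astype(int)
for n,(u,v) in dict(tin=(215,183),pen=(333,177),wt=(314,160),stick=(148,259)).items():
    A=a[v-14:v+14,u-14:u+14].astype(np.float32).mean(2).astype(np.float32);B=b[v-14:v+14,u-14:u+14].mean(2).astype(np.float32)
    print(n,cv2.phaseCorrelate(A,B,cv2.createHanningWindow((28,28),cv2.CV_32F)))
```

```text
foot -0.0004 0.0658
edge -0.0001 0.1459
top -0.0003 0.0716
top2 -0.0003 0.067
tin ((-0.11231391038995042, 0.28174086337799764), 0.9645923429065281)
pen ((-0.13085056363072844, 0.25242622331893294), 0.9500100957022772)
wt ((-0.2573864453935091, -0.02341201249632263), 0.9199388999409146)
stick ((0.11332262979576058, 0.08858017109815464), 0.8951392890347375)
```

The cover is within about 4 mm of centre, the tin and bystanders haven't moved (under 0.3 px), and the arm is clear. Handing in.

```bash
python3 -c "
from station import ctrl
print(ctrl.sign_off())"
```

```text
the job is handed in; nothing more can be done
None
```

The job is handed in. I pushed the cover about 67 mm to the scale's +y and pressed the blue key in the right-hand well. I then pushed the cover back to the middle and lifted the arm clear. The hand-in reports no verdict.

- **Blue key:** it met a hard stop at 13–15 N and was held there for over 1 s. That it springs back up is inferred; I did not measure it after the press.
- **Cover:** in the last wrist picture it is within about 4 mm of centre (the limit is 12 mm). The exact figure depends on which edge of the end bar is read.
- **Other things:** the tin, pen, weight and stick shifted less than 0.3 px between the first and last scene pictures. The red key was never touched.
- **Robot:** the force reading was near zero at the end, and about 9 s of the 42 s was used.
- **Disagreement:** the first estimates of the blue key's position differed by 4–7 mm. A closer look after opening the cover settled it before I pressed.

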